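Close the salad spinner and lock its pump knob down for storage

TASK

Close the salad spinner for the cupboard: set its lid squarely home on the bowl, then push the pump knob all the way down against its spring and, while it is down, slide the lock bar on the knob fully out under the steel bridge, so that the knob stays down by itself when you let go. The plastic is brittle: never press on the lid with more than about three and a half kilos, and do not bear down once the knob has bottomed. Leave the spinner standing where the bowl stands now and the other things on the worktop undisturbed.

Things in the scene. Friction and masses are not known exactly. Their poses are not given: they have to be found in the camera images.
- bowl: Loose round clear plastic bowl of a salad spinner with a white ribbed basket in it, upright on the worktop, about 0.7 kg, 112 mm high; 166 mm in diameter outside at the top, 116 mm at the foot; the mouth is 160 mm wide inside, straight for the top 14 mm (basket 18 mm or more below the rim). Origin: centre of the underside; z up.
- bowl_rim (a point): Centre of the bowl's mouth, level with the top of its rim (112 mm above the worktop).
- lid: Loose round white lid, about 0.34 kg with its parts, 176 mm in diameter, lying right way up beside the bowl. Origin: centre of the underside; z up; x points from the knob to the steel bridge. A chamfered plug, 155.6 mm wide and 12 mm deep, drops into the bowl's mouth (2 mm clearance all round) at any turn. Above it the dome rises to 28 mm over the origin.
- lid_seat (a point): Centre of the flange's underside, 12 mm above the lid's origin; meets bowl_rim when the lid is home. Over the dome stands a grey collar, 70 to 74 mm wide, 51 mm inside, its top 44 mm above the lid's origin, with the pump knob in it. Carry the lid by the knob, from above, fingers closing along the lid's y axis.
- bridge (a point): Middle of the underside of the steel bridge on the collar, 31 mm from the lid's centre along its +x, 51.5 mm above its origin. Beam 8 mm along x, 28 mm along y, 4 mm thick; 18 mm between its posts. With the knob fully down the bar passes 1.5 mm under the beam; higher, it runs against it. A bar more than 5 mm out stands over the beam and keeps the knob from going down.
- knob_top (a point): Centre of the flat top of the grey pump knob (plunger), an upright cylinder 45 mm in diameter in the middle of the lid. Sprung up, its top is 64 mm above the lid's origin (20 mm above the collar); fully down 46 mm (2 mm above the collar). The lock bar lies on this top.
- knob (a joint): Travel of the pump knob into the lid, m: 0 up, 0.018 fully down on a firm stop. The spring pushes it up with about 7 N at 0, rising evenly to 16 N at 0.018; that load must be kept up while the bar is slid, or the knob comes up again.
- fin (a point): Middle of the top of the lock bar's grip fin: a black block 20 mm long (lid's x), 10 mm thick (lid's y), its top 18 mm above the knob's top. Pinch it from above with the fingers closing along the lid's y, or press on its ribbed top. Bar drawn back: 10 mm from the knob's centre, away from the bridge; bar fully out: 6 mm beyond the centre, towards the bridge.
- bar_end (a point): Middle of the front end of the flat steel lock bar (42 mm long, 16 mm wide, 4 mm thick), which slides on the knob's top along the lid's x and goes down and up with the knob. 22 mm from the knob's centre when drawn back, 38 mm fully out; 2 mm above the knob's top.
- bar (a joint): Slide of the lock bar towards the bridge, m: 0 drawn fully back on its stop, 0.016 fully out on its stop. Friction of about 1.5 N holds it where it is left. At the start it may stand up to 9 mm out and must then first be drawn back.
- salt_shaker: Bystander: glass shaker with a white cap, 42 mm in diameter, 80 mm high, standing between bowl and lid; origin at the centre of its underside.
- pepper_shaker: Bystander: second glass shaker, 42 mm in diameter, 80 mm high, behind the work; origin at the centre of its underside.
- spice_jar: Bystander: spice jar with black cap, 43 mm in diameter, 96 mm high, behind the work; origin at the centre of its underside.
- spice_jar_2: Bystander: second spice jar with black cap, 43 mm in diameter, 96 mm high, to the right of the first; origin at the centre of its underside.
- glass_near: Bystander: waisted tea glass, 58 mm in diameter, 90 mm high, behind the work; origin at the centre of its underside.
- teaspoon_near: Bystander: steel teaspoon lying flat between bowl and lid, 128 mm long, 26 mm wide, 10 mm high; origin at the centre of its underside, length along its y.

How it is judged (in metres and radians):
On the way, in this order (a step that is already met when the one before it is completed fails the run):
1. the lid sits squarely home on the bowl (horizontal distance between lid_seat and bowl_rim below 0.004 m and z of lid_seat in the frame of bowl between 0.108 and 0.115 m and angle between the z axis of lid and the z axis of bowl, either way round below 0.03 rad), for 0.2 s.
2. with the lid on the bowl, the knob is pushed fully down (all of step 1 and value of joint knob above 0.0165 m), for 0.1 s.
3. the lock bar is slid out under the bridge while the knob is down (all of step 1 and value of joint knob above 0.015 m and value of joint bar above 0.0125 m), for 0.2 s.
At the end, for the whole second after the job is handed in: The lid is home on the upright bowl (centred within 4 mm, flange on the rim within 3 mm, square within 0.03 rad), the knob stays down by itself (at least 14.8 of its 18 mm) and the lock bar stands at least 12.5 of its 16 mm out under the bridge; everything is at rest (all of step 1 and angle between bowl's own z axis and vertical below 0.05 rad and height (world z) of bowl below 0.01 m and value of joint knob above 0.0148 m and value of joint bar above 0.0125 m and linear speed of each of lid, bowl below 0.02 m/s); the robot touches nothing.
It fails at once if the lid is pressed onto the bowl with more than 40 N (its own weight, about 4 N, included) (contact force between lid and bowl above 40 N).
It fails at once if the bowl is shoved more than 3 cm or tipped (distance of bowl from where it was at the start of the episode above 0.03 m or angle between bowl's own z axis and vertical above 0.2 rad).
It fails at once if a bystander is moved more than 2 cm (distance of any of salt_shaker, pepper_shaker, spice_jar, spice_jar_2, glass_near, teaspoon_near from where it was at the start of the episode above 0.02 m).
It also fails if it takes over 72 s, if anything falls off the work surface, if the arm or the gripper's body presses on something with over 40 N, if the wrist force passes 120 N, or if a joint passes its speed limit or range.

ROBOT

A 6-joint arm with a two-finger parallel gripper is mounted at the origin on a cart in front of the work surface, level with it; the furniture and walls round the work are solid. World frame = base frame: x ahead of the robot, y to its left, z up, the work surface at z = 0. Lengths are in mm, angles in degrees, forces in N, time in s.
With the tool pointing down it reaches from about 375 to 900 mm from the base axis. Payload 3.1 kg.
Tool frame: the origin (TCP) lies on the mounting face of the last link; the fingertips stand 182 mm ahead of it and the grasp point (between the pads) lies 164 mm ahead of it; z points along the fingers, y is the line along which they close (so a half turn about z gives the same grasp; the last joint's range is limited). The gripper opens to 87 mm and grips with 3 to 60 N. Pads are 19 mm wide; open, the fingers measure 117 mm over their backs; the gripper's body (75 mm by 190 mm) begins 51 mm behind the grasp point.
Start: joints at [66.434, 30.224, 82.088, -0, 67.689, -10.227], TCP at [144.15, 608.128, 404.748] pointing down, gripper open.
Joint ranges: [-176.69, 176.69], [-43.24, 126.21], [12.49, 139.97], [-82, 262], [0, 151.66], [-163.58, 163.58]. Speed limits (degrees/s): [159.86, 159.86, 180, 180, 180, 180].

INTERFACE

Orientations are given as a 3x3 rotation matrix whose columns are the frame's x, y, z axes.
In Python, from station import bot, cams gives the robot as it stands.
- The arm moves only by the tool step_arm, never from a script. Its argument "steps" is a list that holds one entry, the list of rows, each a list of 7 numbers: the shift along the tool's x, y, z in mm, then the turn, a rotation vector about the tool's x, y, z in degrees, then the closure in counts, from 0 (fully open) to 255 (shut). A call has 1 to 8 rows; each row is the pose to reach, as a shift and turn from the pose commanded when the call began, along the tool's axes at that moment; what a row does not reach only later rows make up. A row lasts 1/8 s, in which the tool goes at most 62.5 mm and 10.7 degrees, less where a joint would pass 70% of its speed; a pose out of reach is approached as far as the arm can. A call with a gripper value outside its range is refused whole. The fingers move at their own pace and stop on an object; the grip force is fixed at half the most. Time passes only in rows, so rows that repeat a pose let the fingers close. It gives the time, the measured TCP pose, the force, the opening and the grip force at its end, in the units of the state.
- bot.observe(): the state, without advancing time (a new reading comes with each control period).
- cams.capture(name): name is "scene" or "side" or "wrist"; returns (picture, depth): 384x512x3 uint8, red, green, blue; 384x512 float32, mm along the optical axis (not along the pixel's ray), 0 where there is no reading.
- cams.get_calibration(name): a dict with "vfov" (degrees; the focal length in pixels is half the picture's height over the tangent of half this angle, whatever the lens; pixels are square), "cx", "cy" (the principal point, pixels), "T" (4x4, takes a point from camera to world coordinates). Camera axes: x right, y up, looking along -z (the intrinsics and any distortion apply to the point x, -y, -z); pixel columns grow to the right and rows downward; lengths in mm; the calibration is good to about 2 mm. The wrist camera is an equidistant fisheye: a pixel r from the principal point sees the ray r / f radians off the axis. A picture is of the moment at which its call begins: read the wrist's pose just before it. get_calibration takes no time and is no camera call; for the wrist camera it gives the pose at the moment of the call.
- bot.close_job(): hands the job in; it is judged then, once.
The state is a dict: "time": time; "joints": joint angles; "qd": joint speeds; "effort": joint torques, N m; "tcp_pos": TCP position; "ee_rot": TCP orientation; "contact_force": force on the tool from outside, world axes, zero at the start; "torque": the same for the moment, N m; "opening": opening from 0.0 (shut) to 1.0 (fully open); "grip_force": force on a finger pad.
Only numpy, scipy, OpenCV 4.12 (cv2) and the standard library are available. Lean on these libraries where they do the work, as an engineer would, in place of code of your own. Each camera call takes 0.05 s, during which the arm holds its last target. There are 200 camera calls.

## Working session

There is one attempt and no reset: what is moved stays moved. The work goes in short steps, Python scripts to look and compute and a tool call to move; the robot and the scene stay as the last step left them, time stands still between calls to the robot, and variables do not carry over. Pictures are saved under pics/ and viewed, at most 10 in all, crops included, and the job is handed in when it is done.

Besides the shell and the picture viewer there is one more tool, called after "Call:" as name(argument=value, ...), one argument or row to a line, values as JSON. step_arm: Moves the arm, as the interface text tells. Its arguments: {"type":"object","properties":{"steps":{"type":"array","items":{"type":"array","items":{"type":"array","items":{"type":"number"}}}}},"required":["steps"]}

```bash
mkdir -p pics; cat > h.py <<'E'
import numpy as np, cv2
from station import bot, cams
def cap(n):
    c=cams.get_calibration(n); p,d=cams.capture(n); return p,d,c
def cloud(d,c):
    h,w=d.shape; f=h/2/np.tan(np.radians(c['vfov'])/2)
    u,v=np.meshgrid(np.arange(w),np.arange(h))
    P=np.stack([(u-c['cx'])/f*d,-(v-c['cy'])/f*d,-d,np.ones_like(d)],-1)
    return (P@np.array(c['T']).T)[...,:3]
E
python3 - <<'E'
from h import *
ps=[]
for n in ['scene','side','wrist']:
    p,d,c=cap(n); np.savez('/tmp/'+n,p=p,d=d,T=c['T'],cc=[c['vfov'],c['cx'],c['cy']]); print(n,c['vfov'],c['cx'],c['cy'],c.keys(),np.round(c['T'],2).tolist())
    cv2.imwrite(f'pics/{n}0.png',p[...,::-1])
    ps.append(p)
s=bot.observe();print(s['time'],s['tcp_pos'],np.round(s['ee_rot'],3).tolist(),s['contact_force'])
a=np.vstack([ps[0],ps[1]]);cv2.imwrite('pics/a.png',cv2.resize(np.hstack([ps[0],ps[1]]),(800,300),interpolation=cv2.INTER_AREA)[...,::-1])
E
```

```text
scene 57.82328857553763 257.3361685077368 193.67710597214082 dict_keys(['vfov', 'cx', 'cy', 'T']) [[-0.98, 0.14, -0.13, 464.88], [-0.19, -0.75, 0.63, 549.12], [-0.01, 0.65, 0.76, 794.25], [0.0, 0.0, 0.0, 1.0]]
side 46.9808290394184 258.36106934406786 201.36580991972295 dict_keys(['vfov', 'cx', 'cy', 'T']) [[0.48, 0.7, -0.53, 40.1], [-0.88, 0.37, -0.31, -319.81], [-0.01, 0.61, 0.79, 947.78], [0.0, 0.0, 0.0, 1.0]]
wrist 65.70646984690485 251.8531979656481 189.91885231550188 dict_keys(['vfov', 'cx', 'cy', 'T']) [[0.23, -0.93, -0.29, 61.71], [0.97, 0.22, 0.07, 627.95], [-0.0, -0.3, 0.95, 384.16], [0.0, 0.0, 0.0, 1.0]]
0.15 [144.04333795 607.89568501 403.98624451] [[-0.973, 0.231, -0.001], [0.231, 0.973, -0.002], [0.0, -0.002, -1.0]] [-0.06675853 -0.85475602  0.48443294]
```

View pics/scene0.png

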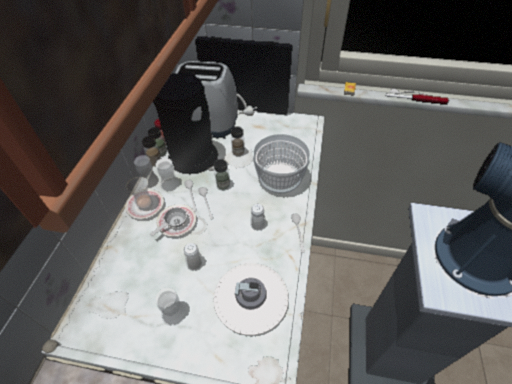

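View pics/side0.png

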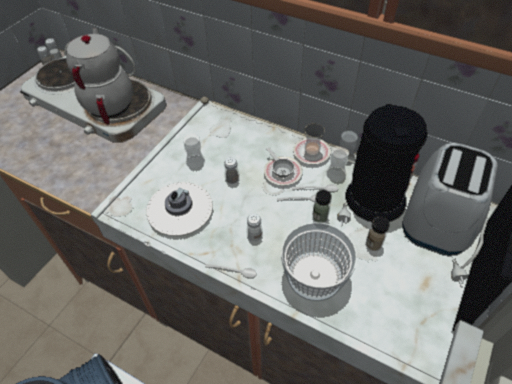

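View pics/wrist0.png

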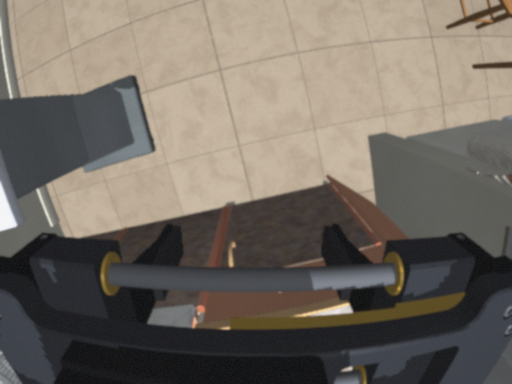

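The scene view shows the lid at (250,298), bowl at (281,165), salt shaker at (258,216) and spoon at (297,225). The side view has the lid at (180,207) and bowl at (317,262). The wrist view looks away from the work.

```bash
python3 - <<'E'
from h import *
def circ(P):
    A=np.c_[2*P[:,:2],np.ones(len(P))]; b=(P[:,:2]**2).sum(1)
    s=np.linalg.lstsq(A,b,rcond=None)[0]; return s[:2].round(1),np.sqrt(s[2]+s[:2]@s[:2]).round(1)
for n,l,b in [('scene',(250,298),(281,165)),('side',(180,207),(317,262))]:
    z=np.load(f'/tmp/{n}.npz');c=dict(T=z['T'],vfov=z['cc'][0],cx=z['cc'][1],cy=z['cc'][2]);X=cloud(z['d'],c);p=z['p'];ok=z['d']>0
    tab=X[(np.abs(X[...,2])<12)&ok]; print(n,'table z',np.median(tab[:,2]))
    v,u=np.mgrid[:384,:512]
    def near(q,r): return (np.hypot(u-q[0],v-q[1])<r)&ok
    for nm,q,lo,hi in [('flange',l,10,26),('dome',l,26,32),('collar',l,38,47),('knob',l,56,72),('fin',l,74,90),('rim',b,100,120)]:
        m=near(q,50)&(X[...,2]>lo)&(X[...,2]<hi); Q=X[m]
        if len(Q)<5: print(nm,len(Q));continue
        h=cv2.convexHull(Q[:,:2].astype(np.float32))[:,0]
        print(nm,len(Q),'med',np.median(Q,0).round(1),'hull circ',circ(h),'enc',np.round(cv2.minEnclosingCircle(h)[0],1),round(cv2.minEnclosingCircle(h)[1],1),'rect',[np.round(t,1) for t in cv2.minAreaRect(h)])
    x0,y0=l; cr=p[y0-50:y0+50,x0-50:x0+50]
    cv2.imwrite(f'pics/{n}_lid.png',cv2.resize(cr,(500,500),interpolation=cv2.INTER_CUBIC)[...,::-1])
a=[cv2.imread(f'pics/{n}_lid.png')for n in('scene','side')]
cv2.imwrite('pics/lids.png',cv2.resize(np.hstack(a),(800,400)))
E
```

```text
scene table z 0.5951150244765131
flange 2356 med [544.4 238.5  22.2] hull circ (array([550.3, 216. ]), np.float64(87.5)) enc [550.5 215.8] 88.2 rect [array([550.1, 216.5]), array([174.2, 173.7]), np.float64(36.6)]
dome 1082 med [546.6 229.8  27.8] hull circ (array([550.5, 220.5]), np.float64(68.0)) enc [551.9 221.5] 70.6 rect [array([548.6, 220. ]), array([133.9, 133. ]), np.float64(0.2)]
collar 301 med [542.5 235.1  44.2] hull circ (array([550.4, 216.7]), np.float64(35.0)) enc [550.6 216.4] 35.9 rect [array([547.8, 216.7]), array([71.4, 64. ]), np.float64(81.6)]
knob 294 med [553.9 222.6  65.1] hull circ (array([555.3, 217.3]), np.float64(25.4)) enc [556.3 218. ] 29.0 rect [array([556.2, 218.2]), array([56.1, 43.2]), np.float64(10.4)]
fin 51 med [543.7 217.7  82.5] hull circ (array([543.1, 216.9]), np.float64(8.8)) enc [542.7 216.6] 10.2 rect [array([542.8, 215.7]), array([19.8, 10.1]), np.float64(6.9)]
rim 486 med [ 539.2 -180.   108.7] hull circ (array([ 539.7, -181.1]), np.float64(83.1)) enc [ 539.9 -180.9] 85.1 rect [array([ 539.6, -180.8]), array([164.2, 166.3]), np.float64(18.
[... 409 characters left out ...]
med [533.5 200.1  41.7] hull circ (array([547.4, 214.4]), np.float64(35.0)) enc [546.6 215.4] 36.3 rect [array([545.4, 211.4]), array([62.9, 68.4]), np.float64(43.3)]
knob 177 med [546.5 208.9  63. ] hull circ (array([548.7, 214.2]), np.float64(22.6)) enc [548.6 214.3] 24.3 rect [array([548.1, 214.2]), array([43.6, 45.4]), np.float64(66.0)]
fin 31 med [539.8 213.5  79.3] hull circ (array([541.4, 215.7]), np.float64(9.6)) enc [541.3 215.9] 10.8 rect [array([541.5, 214.4]), array([21.4,  8.9]), np.float64(8.2)]
rim 660 med [ 539.7 -183.8  108.6] hull circ (array([ 537.9, -181.9]), np.float64(83.1)) enc [ 538.3 -181.2] 84.5 rect [array([ 537.7, -181.7]), array([166.1, 164.5]), np.float64(21.4)]
```

View pics/lids.png

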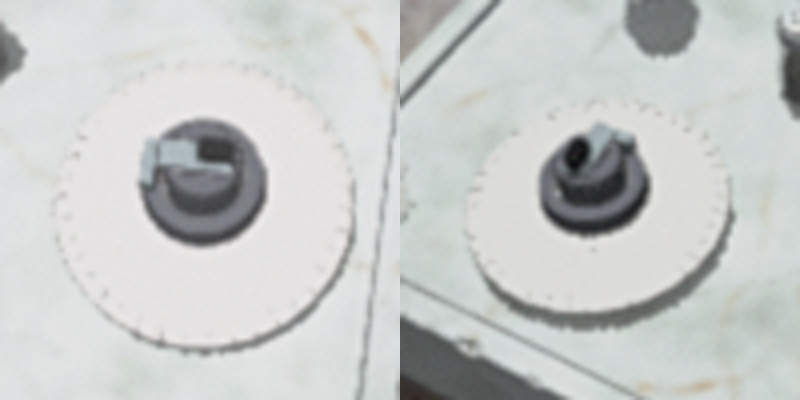

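Call:
step_arm(
  steps=[
    [[-48, -29, 0, 0, 0, -3, 0], [-97, -58, 0, 0, 0, -6, 0], [-145, -86, 0, 0, 0, -9, 0], [-194, -115, 0, 0, 0, -12, 0], [-242, -144, 0, 0, 0, -15, 0], [-291, -173, 5, 0, 0, -18, 0], [-339, -202, 10, 0, 0, -20, 0], [-388, -230, 15, 0, 0, -21.4, 0]],
  ],
)

```text
time: 1.15
tcp_pos: [469.7, 293.3, 389.5]
ee_rot: [[-0.99, -0.141, -0.0], [-0.141, 0.99, 0.0], [0.0, 0.0, -1.0]]
contact_force: [0.7, 0.4, -0.8]
opening: 1.0
grip_force: 0.0
```

```bash
cat >> h.py <<'E'
def delta(x,y,z,yaw,pos=None,R=None):
    """shift and turn (tool axes) to TCP target; yaw = world angle of tool y, deg; tool straight down"""
    s=bot.observe(); R=np.array(s['ee_rot']) if R is None else R; p=np.array(s['tcp_pos']) if pos is None else pos
    a=np.radians(yaw); Y=np.array([np.cos(a),np.sin(a),0]);Z=np.array([0,0,-1.]);G=np.c_[np.cross(Y,Z),Y,Z]
    print('t',round(s['time'],2),'tcp',p.round(1),'F',np.round(s['contact_force'],1),'open',round(s['opening'],3),'yaw',np.degrees(np.arctan2(R[1,1],R[0,1])).round(2),
     'shift',(R.T@(np.array([x,y,z])-p)).round(1),'turn',np.degrees(cv2.Rodrigues(R.T@G)[0][:,0]).round(2))
E
python3 -c "
from h import *
delta(549,216,340,98)"
```

```text
t 1.15 tcp [469.7 293.3 389.5] F [ 0.7  0.4 -0.8] open 1.0 yaw 98.1 shift [-67.7 -87.8  49.5] turn [ 0.   -0.01  0.1 ]
```

Call:
step_arm(
  steps=[
    [[-22, -30, 16, 0, 0, 0, 0], [-45, -59, 33, 0, 0, 0, 0], [-67.7, -87.8, 49.5, 0, 0, 0, 0], [-67.7, -87.8, 49.5, 0, 0, 0, 0], [-67.7, -87.8, 49.5, 0, 0, 0, 0]],
  ],
)

```text
time: 1.78
tcp_pos: [547.5, 217.5, 340.0]
ee_rot: [[-0.99, -0.14, -0.001], [-0.14, 0.99, 0.0], [0.001, 0.0, -1.0]]
contact_force: [-0.3, -0.4, 0.2]
opening: 1.003
grip_force: 0.0
```

```bash
cat >> h.py <<'E'
def wcloud(d,c):
    h,w=d.shape; f=h/2/np.tan(np.radians(c['vfov'])/2)
    u,v=np.meshgrid(np.arange(w)-c['cx'],np.arange(h)-c['cy']); r=np.hypot(u,v)+1e-9; t=np.tan(r/f)/r
    P=np.stack([u*t*d,-v*t*d,-d,np.ones_like(d)],-1)
    return (P@np.array(c['T']).T)[...,:3]
def wray(u,v,c,z):
    "pixel of the wrist camera onto the plane z"
    f=192/np.tan(np.radians(c['vfov'])/2); a=u-c['cx'];b=v-c['cy'];r=np.hypot(a,b)+1e-9;t=np.tan(r/f)/r
    T=np.array(c['T']); D=T[:3,:3]@np.array([a*t,-b*t,-1]); return T[:3,3]+D*(z-T[2,3])/D[2]
E
python3 - <<'E'
from h import *
delta(549,216,340,98)
p,d,c=cap('wrist');np.savez('/tmp/w1',p=p,d=d,T=c['T'],cc=[c['vfov'],c['cx'],c['cy']])
X=wcloud(d,c);x,y,z=X[...,0],X[...,1],X[...,2]
g=(np.hypot(x-549,y-216)<110)&(d>0)
for nm,lo,hi,R in [('flange',10,23,110),('collar',42,46,45),('knob',62,66.5,30),('fin',78,86,30),('bridge',53,58,45)]:
    m=g&(z>lo)&(z<hi)&(np.hypot(x-549,y-216)<R)
    if m.sum()<5: print(nm,m.sum());continue
    Q=X[m];h=cv2.convexHull(Q[:,:2].astype(np.float32));e=cv2.minEnclosingCircle(h)
    print(nm,m.sum(),np.median(Q,0).round(1),'enc',np.round(e[0],1),round(e[1],1),'rect',[np.round(t,1) for t in cv2.minAreaRect(h)])
cv2.imwrite('pics/w1.png',p[...,::-1])
E
```

```text
t 1.77 tcp [547.5 217.5 340. ] F [-0.3 -0.4  0.2] open 1.003 yaw 98.04 shift [-1.2 -1.7  0. ] turn [ 0.02 -0.08  0.04]
flange 6510 [525.5 213.5  20.9] enc [549.4 216.1] 88.3 rect [array([548.8, 216.1]), array([173.2, 174.2]), np.float64(6.1)]
collar 1424 [537.5 215.6  44.1] enc [549.3 216.2] 35.0 rect [array([547. , 216.3]), array([65. , 68.5]), np.float64(4.1)]
knob 1012 [546.3 214.   64.1] enc [548.7 215.9] 22.4 rect [array([548.1, 215.9]), array([42.5, 44.2]), np.float64(6.1)]
fin 269 [540.4 215.4  82.2] enc [541.2 215.3] 10.0 rect [array([541.2, 215.4]), array([19.6, 10.3]), np.float64(3.4)]
bridge 233 [579.2 216.7  55.7] enc [556.  216.1] 30.4 rect [array([555.3, 213.4]), array([43. , 59.7]), np.float64(82.4)]
```

View pics/w1.png

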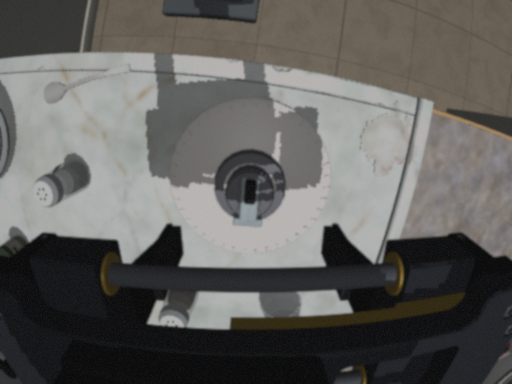

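The wrist view shows the lid at (250,178), its black fin at (249,190) and the bridge below at (247,215). All heights match the given sizes. I still need the lid's yaw.

```bash
python3 - <<'E'
from h import *
w=np.load('/tmp/w1.npz');c=dict(T=w['T'],vfov=w['cc'][0],cx=w['cc'][1],cy=w['cc'][2]);X=wcloud(w['d'],c);x,y,z=X[...,0],X[...,1],X[...,2]
C=np.array([549.2,216.1])
for nm,m in [('bar',(z>66.8)&(z<70)&(np.hypot(x-C[0],y-C[1])<45)),('bridge',(z>54)&(z<57.5)&(x>565)&(np.hypot(x-C[0],y-C[1])<45)),('fin',(z>78)&(z<86)&(np.hypot(x-C[0],y-C[1])<45))]:
    Q=X[m][:,:2]; r=cv2.minAreaRect(Q.astype(np.float32)); v=np.array(r[0])-C
    e,V=np.linalg.eigh(np.cov(Q.T)); a=np.degrees(np.arctan2(V[1,1],V[0,1]))
    print(nm,len(Q),np.round(Q.min(0)),np.round(Q.max(0)),[np.round(t,1) for t in r],'pca',a.round(1),'rel',v.round(1),np.degrees(np.arctan2(v[1],v[0])).round(1))
E
```

```text
bar 494 [532. 205.] [574. 226.] [array([552.5, 216. ]), array([42. , 20.2]), np.float64(3.6)] pca -176.4 rel [ 3.3 -0.1] -1.4
bridge 164 [575. 204.] [585. 232.] [array([579.9, 218.1]), array([ 8.6, 27.6]), np.float64(3.8)] pca 93.6 rel [30.7  2. ] 3.7
fin 269 [531. 210.] [551. 221.] [array([541.2, 215.4]), array([19.6, 10.3]), np.float64(3.4)] pca -177.3 rel [-8.  -0.7] -174.9
```

Call:
step_arm(
  steps=[
    [[-2, -1.5, 20, 0, 0, 4.3, 0], [-2, -1.5, 45, 0, 0, 4.3, 0], [-2, -1.5, 70, 0, 0, 4.3, 0], [-2, -1.5, 70, 0, 0, 4.3, 0], [-2, -1.5, 70, 0, 0, 4.3, 0]],
  ],
)

```text
time: 2.45
tcp_pos: [550.1, 216.9, 271.4]
ee_rot: [[-0.998, -0.067, 0.002], [-0.067, 0.998, 0.0], [-0.002, 0.0, -1.0]]
contact_force: [-0.1, 0.6, 0.0]
opening: 0.999
grip_force: 0.0
```

```bash
python3 -c "
from h import *
delta(549.2,216.1,229,93.7)"
```

```text
t 2.45 tcp [550.1 216.9 271.4] F [-0.1  0.6  0. ] open 0.999 yaw 93.83 shift [ 1.  -0.8 42.4] turn [0.01 0.09 0.13]
```

Call:
step_arm(
  steps=[
    [[0.9, -0.8, 20, 0, 0, 0, 0], [0.9, -0.8, 35, 0, 0, 0, 0], [0.9, -0.8, 42.4, 0, 0, 0, 0], [0.9, -0.8, 42.4, 0, 0, 0, 0], [0.9, -0.8, 42.4, 0, 0, 0, 0]],
  ],
)

```text
time: 3.08
tcp_pos: [549.6, 215.4, 228.3]
ee_rot: [[-0.998, -0.066, 0.001], [-0.066, 0.998, 0.0], [-0.001, 0.0, -1.0]]
contact_force: [0.0, 0.0, -0.7]
opening: 1.003
grip_force: 0.0
```

Call:
step_arm(
  steps=[
    [[0, 0, 0, 0, 0, 0, 100], [0, 0, 0, 0, 0, 0, 160], [0, 0, 0, 0, 0, 0, 255], [0, 0, 0, 0, 0, 0, 255], [0, 0, 0, 0, 0, 0, 255], [0, 0, 0, 0, 0, 0, 255], [0, 0, 0, 0, 0, 0, 255]],
  ],
)

```text
time: 3.95
tcp_pos: [549.3, 215.4, 227.8]
ee_rot: [[-0.998, -0.066, -0.0], [-0.066, 0.998, 0.0], [0.0, 0.0, -1.0]]
contact_force: [0.4, -0.6, 0.1]
opening: 0.508
grip_force: 30.0
```

Call:
step_arm(
  steps=[
    [[0, 0, -3, 0, 0, 0, 255], [0, 0, -12, 0, 0, 0, 255], [0, 0, -30, 0, 0, 0, 255], [0, 0, -60, 0, 0, 0, 255], [0, 0, -95, 0, 0, 0, 255], [0, 0, -130, 0, 0, 0, 255], [0, 0, -150, 0, 0, 0, 255], [0, 0, -150, 0, 0, 0, 255]],
  ],
)

```text
time: 4.95
tcp_pos: [549.6, 215.4, 380.8]
ee_rot: [[-0.998, -0.066, 0.006], [-0.066, 0.998, 0.001], [-0.006, 0.001, -1.0]]
contact_force: [-0.4, -0.6, -3.3]
opening: 0.511
grip_force: 30.0
```

Call:
step_arm(
  steps=[
    [[0, -15, 0, 0, 0, 0, 255], [0, -45, 0, 0, 0, 0, 255], [0, -80, 0, 0, 0, 0, 255], [0, -120, 0, 0, 0, 0, 255], [0, -160, 0, 0, 0, 0, 255], [0, -190, 0, 0, 0, 0, 255], [0, -205, 0, 0, 0, 0, 255], [0, -205, 0, 0, 0, 0, 255]],
  ],
)

```text
time: 5.95
tcp_pos: [562.6, 9.8, 377.1]
ee_rot: [[-0.998, -0.064, -0.002], [-0.064, 0.998, 0.001], [0.002, 0.001, -1.0]]
contact_force: [0.6, 0.3, -2.6]
opening: 0.506
grip_force: 30.0
```

```bash
python3 - <<'E'
from h import *
delta(549.2,216.1,229,93.7)
p,d,c=cap('wrist')
X=wcloud(d,c);x,y,z=X[...,0],X[...,1],X[...,2]
g=(d>0)
m=g&(z>106)&(z<116)&(np.hypot(x-539,y+181)<100);Q=X[m]
print(m.sum(),np.median(Q[:,2]))
def fit(P):
    A=np.c_[2*P[:,:2],np.ones(len(P))]; b=(P[:,:2]**2).sum(1)
    s=np.linalg.lstsq(A,b,rcond=None)[0]; return s[:2].round(1),np.sqrt(s[2]+s[:2]@s[:2]).round(1)
rr=np.hypot(Q[:,0]-539,Q[:,1]+181);Q=Q[rr>70];print(len(Q),fit(Q),Q.min(0).round(),Q.max(0).round())
h=cv2.convexHull(Q[:,:2].astype(np.float32));print(cv2.minEnclosingCircle(h))
# fin/knob/collar in carried lid
s=bot.observe()['tcp_pos']
for nm,lo,hi,R in [('all',100,400,100)]:
    m=g&(np.hypot(x-s[0],y-s[1])<100)&(z>s[2]-260); 
    print(np.histogram(z[m],bins=np.arange(140,260,5)))
np.savez('/tmp/w2',p=p,d=d,T=c['T'],cc=[c['vfov'],c['cx'],c['cy']])
cv2.imwrite('pics/w2.png',p[...,::-1])
E
```

```text
t 5.95 tcp [562.6   9.8 377.1] F [ 0.6  0.3 -2.6] open 0.506 yaw 93.64 shift [ -0.  206.7 148.2] turn [ 0.04 -0.1  -0.06]
2235 111.63495735258925
2235 (array([ 538.4, -180.6]), np.float64(80.9)) [ 456. -264.  106.] [621. -98. 114.]
((538.580078125, -181.63693237304688), 83.92241668701172)
(array([    0,     0,     0,     0,    20,  5084, 12365,  8226,   329,
         496,  2252,   320,   410,   475,  2227,   978,   364,   334,
         727,   347,   426,   115,   126]), array([140, 145, 150, 155, 160, 165, 170, 175, 180, 185, 190, 195, 200,
       205, 210, 215, 220, 225, 230, 235, 240, 245, 250, 255]))
```

View pics/w2.png

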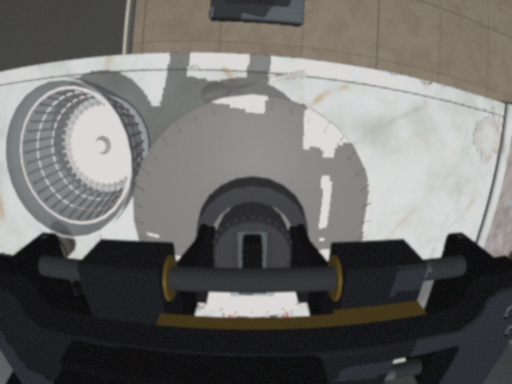

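Whole bowl rim is visible at (78,157) and the lid is held at (252,175). Now I'll measure the lid's offset and tilt in the grip.

```bash
python3 - <<'E'
from h import *
w=np.load('/tmp/w2.npz');c=dict(T=w['T'],vfov=w['cc'][0],cx=w['cc'][1],cy=w['cc'][2]);d=w['d'];X=wcloud(d,c)
s=bot.observe();t=np.array(s['tcp_pos'])
rel=X-t; r=np.hypot(rel[...,0],rel[...,1])
m=(d>0)&(r<95)&(rel[...,2]>-220)&(rel[...,2]<-192)
Q=rel[m]
h=cv2.convexHull(Q[:,:2].astype(np.float32))[:,0]
rim=h[(h[:,0]<5)]
A=np.c_[2*rim,np.ones(len(rim))];b=(rim**2).sum(1);q=np.linalg.lstsq(A,b,rcond=None)[0]
print('flange fit',q[:2],np.sqrt(q[2]+q[:2]@q[:2]),len(rim), 'ext',h.min(0),h.max(0))
# collar top
m=(d>0)&(r<40)&(abs(rel[...,2]+184)<4);Q=rel[m];print('collar',len(Q),np.median(Q,0),Q.min(0),Q.max(0))
A=np.c_[Q[:,:2],np.ones(len(Q))];print('plane collar',np.linalg.lstsq(A,Q[:,2],rcond=None)[0])
m=(d>0)&(r<87)&(r>70)&(abs(rel[...,2]+208)<12);Q=rel[m];A=np.c_[Q[:,:2],np.ones(len(Q))];k=np.linalg.lstsq(A,Q[:,2],rcond=None)[0];print('plane flange',k,np.std(A@k-Q[:,2]))
E
```

```text
flange fit [-0.21682613 -0.08227657] 87.61180272065293 39 ext [-87.710365 -87.80399 ] [86.95473 86.8146 ]
collar 2472 [ -24.08994148   -1.83973899 -183.8718609 ] [ -35.84118313  -35.23065417 -187.99208222] [  20.92818625   34.09978573 -180.01663962]
plane collar [ 3.84977348e-02  2.55408074e-03 -1.83082398e+02]
plane flange [ 9.08530578e-04 -1.23113055e-04 -2.07248500e+02] 1.6546101779867641
```

Call:
step_arm(
  steps=[
    [[4, -15, 0, 0, 0, 0, 255], [10, -45, 0, 0, 0, 0, 255], [17, -80, 0, 0, 0, 0, 255], [24, -120, 0, 0, 0, 0, 255], [32, -160, 0, 0, 0, 0, 255], [36, -180, 0, 0, 0, 0, 255], [36, -189.4, 0, 0, 0, 0, 255], [36, -189.4, 0, 0, 0, 0, 255]],
  ],
)

```text
time: 7.0
tcp_pos: [539.4, -180.3, 377.8]
ee_rot: [[-0.998, -0.066, 0.0], [-0.066, 0.998, 0.001], [-0.0, 0.001, -1.0]]
contact_force: [-0.0, -0.5, -2.5]
opening: 0.505
grip_force: 30.0
```

Call:
step_arm(
  steps=[
    [[0, 0, 10, 0, 0, 0, 255], [0, 0, 22, 0, 0, 0, 255], [0, 0, 32, 0, 0, 0, 255], [0, 0, 32, 0, 0, 0, 255]],
  ],
)

```text
time: 7.5
tcp_pos: [538.9, -180.1, 344.4]
ee_rot: [[-0.998, -0.066, -0.003], [-0.066, 0.998, 0.002], [0.003, 0.002, -1.0]]
contact_force: [0.6, -0.1, -2.5]
opening: 0.51
grip_force: 30.0
```

```bash
python3 -c "
from h import *
delta(538.7,-181.4,328,93.7)"
```

```text
t 7.5 tcp [ 538.9 -180.1  344.4] F [ 0.6 -0.1 -2.5] open 0.51 yaw 93.79 shift [ 0.3 -1.3 16.4] turn [ 0.1  -0.15  0.09]
```

Lower in small steps, watching the force.

Call:
step_arm(
  steps=[
    [[0, -1.2, 3, 0, 0, 0, 255], [0, -1.2, 6, 0, 0, 0, 255], [0, -1.2, 8, 0, 0, 0, 255], [0, -1.2, 8, 0, 0, 0, 255]],
  ],
)

```text
time: 8.0
tcp_pos: [539.3, -181.8, 337.8]
ee_rot: [[-0.998, -0.065, -0.0], [-0.065, 0.998, 0.0], [0.0, 0.0, -1.0]]
contact_force: [0.8, 0.3, -3.3]
opening: 0.511
grip_force: 30.0
```

Call:
step_arm(
  steps=[
    [[0, 0, 2, 0, 0, 0, 255], [0, 0, 4, 0, 0, 0, 255], [0, 0, 6, 0, 0, 0, 255], [0, 0, 6, 0, 0, 0, 255]],
  ],
)

```text
time: 8.5
tcp_pos: [539.3, -181.7, 331.6]
ee_rot: [[-0.998, -0.066, -0.0], [-0.066, 0.998, 0.0], [0.0, 0.0, -1.0]]
contact_force: [-0.3, 0.2, -2.9]
opening: 0.506
grip_force: 30.0
```

Call:
step_arm(
  steps=[
    [[0, 0, 1, 0, 0, 0, 255], [0, 0, 2, 0, 0, 0, 255], [0, 0, 3, 0, 0, 0, 255], [0, 0, 3, 0, 0, 0, 255]],
  ],
)

```text
time: 9.0
tcp_pos: [539.3, -181.8, 328.7]
ee_rot: [[-0.998, -0.066, -0.0], [-0.066, 0.998, 0.0], [0.0, 0.0, -1.0]]
contact_force: [-0.9, -0.3, -2.3]
opening: 0.509
grip_force: 30.0
```

Call:
step_arm(
  steps=[
    [[0, 0, 0.5, 0, 0, 0, 255], [0, 0, 1, 0, 0, 0, 255], [0, 0, 1, 0, 0, 0, 255]],
  ],
)

```text
time: 9.38
tcp_pos: [539.4, -181.8, 327.9]
ee_rot: [[-0.998, -0.066, 0.0], [-0.066, 0.998, -0.0], [-0.0, -0.0, -1.0]]
contact_force: [-0.6, -0.2, -2.6]
opening: 0.508
grip_force: 30.0
```

Call:
step_arm(
  steps=[
    [[0, 0, 0.5, 0, 0, 0, 255], [0, 0, 1, 0, 0, 0, 255], [0, 0, 1, 0, 0, 0, 255]],
  ],
)

```text
time: 9.75
tcp_pos: [539.3, -181.8, 327.8]
ee_rot: [[-0.998, -0.066, 0.0], [-0.066, 0.998, -0.0], [-0.0, -0.0, -1.0]]
contact_force: [-1.9, 1.9, 5.1]
opening: 0.513
grip_force: 30.0
```

Call:
step_arm(
  steps=[
    [[0, 0, 0.5, 0, 0, 0, 255], [0, 0, 0.5, 0, 0, 0, 255], [0, 0, 0.5, 0, 0, 0, 255]],
  ],
)

```text
time: 10.12
tcp_pos: [539.3, -181.7, 327.4]
ee_rot: [[-0.998, -0.066, 0.001], [-0.066, 0.998, -0.0], [-0.001, -0.0, -1.0]]
contact_force: [-2.8, 0.9, 5.0]
opening: 0.509
grip_force: 30.0
```

Call:
step_arm(
  steps=[
    [[0, 0, -1, 0, 0, 0, 200], [0, 0, -1, 0, 0, 0, 100], [0, 0, -1, 0, 0, 0, 0], [0, 0, -1, 0, 0, 0, 0], [0, 0, -1, 0, 0, 0, 0], [0, 0, -1, 0, 0, 0, 0]],
  ],
)

```text
time: 10.88
tcp_pos: [539.4, -181.8, 327.3]
ee_rot: [[-0.998, -0.066, -0.0], [-0.066, 0.998, 0.0], [0.0, 0.0, -1.0]]
contact_force: [-0.0, 1.2, 0.1]
opening: 0.954
grip_force: 0.0
```

Call:
step_arm(
  steps=[
    [[0, 0, -15, 0, 0, 0, 0], [0, 0, -40, 0, 0, 0, 0], [0, 0, -80, 0, 0, 0, 0], [0, 0, -90, 0, 0, 0, 0], [0, 0, -90, 0, 0, 0, 0], [0, 0, -90, 0, 0, 0, 0]],
  ],
)

```text
time: 11.62
tcp_pos: [538.9, -181.5, 416.2]
ee_rot: [[-0.998, -0.066, -0.002], [-0.066, 0.998, 0.001], [0.002, 0.001, -1.0]]
contact_force: [0.8, 0.3, -0.2]
opening: 1.002
grip_force: 0.0
```

```bash
python3 - <<'E'
from h import *
delta(538.7,-181.4,328,93.7)
p,d,c=cap('wrist');X=wcloud(d,c);x,y,z=X[...,0],X[...,1],X[...,2]
C=np.array([539.3,-181.7]);r=np.hypot(x-C[0],y-C[1])
def rep(nm,lo,hi,R,extra=True):
    m=(d>0)&(z>lo)&(z<hi)&(r<R)&extra; Q=X[m][:,:2].astype(np.float32)
    if len(Q)<5: print(nm,len(Q));return
    e=cv2.minEnclosingCircle(Q); print(nm,len(Q),'z',np.median(z[m]).round(1),'enc',np.round(e[0],1),round(e[1],1),'rect',[np.round(t,1) for t in cv2.minAreaRect(Q)])
rep('flange',110,123,95);rep('collar',142,146,40);rep('knob',162,166.3,30);rep('bar',166.8,170,45);rep('fin',178,186,30);rep('bridge',153.5,158,45,x>C[0]+18)
m=(d>0)&(r>72)&(r<87)&(z>105)&(z<130);A=np.c_[x[m],y[m],np.ones(m.sum())];k=np.linalg.lstsq(A,z[m],rcond=None)[0];print('tilt',k)
cv2.imwrite('pics/w3.png',p[...,::-1])
E
```

```text
t 11.62 tcp [ 538.9 -181.5  416.2] F [ 0.8  0.3 -0.2] open 1.002 yaw 93.76 shift [-0.  -0.  88.2] turn [ 0.08 -0.13  0.06]
flange 7361 z 120.8 enc [ 539.7 -181.5] 88.2 rect [array([ 539.7, -181.4]), array([174.5, 173.9]), np.float64(8.6)]
collar 1674 z 144.1 enc [ 539.3 -181. ] 34.9 rect [array([ 537.3, -181.4]), array([65.4, 69. ]), np.float64(4.6)]
knob 1179 z 164.2 enc [ 539.2 -181.4] 22.6 rect [array([ 538.1, -181.6]), array([42.4, 43.9]), np.float64(9.2)]
bar 566 z 168.0 enc [ 542.5 -181.2] 21.8 rect [array([ 542.6, -181.1]), array([42.1, 20.2]), np.float64(4.4)]
fin 327 z 182.3 enc [ 531.7 -181.6] 10.3 rect [array([ 531.6, -181.9]), array([19.8, 10.1]), np.float64(3.2)]
bridge 185 z 155.6 enc [ 570.2 -179.6] 14.3 rect [array([ 570. , -179.6]), array([ 8.6, 27.9]), np.float64(3.9)]
tilt [1.59356837e-03 1.73311840e-03 1.19831674e+02]
```

View pics/w3.png

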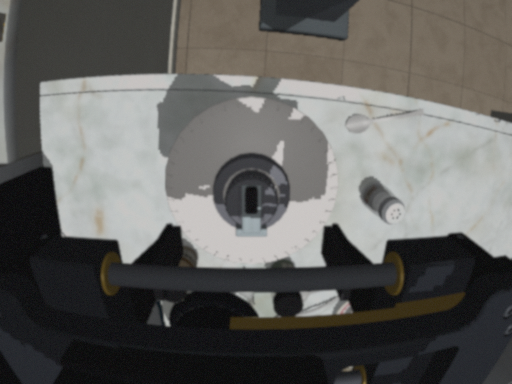

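The wrist view shows the lid level on the bowl at (252,180), with the fin at (251,200), about 2 mm out. Next I'll pinch the fin.

Call:
step_arm(
  steps=[
    [[3, 0, 20, 0, 0, 0, 0], [7.3, 0, 40, 0, 0, 0, 60], [7.3, 0, 58, 0, 0, 0, 100], [7.3, 0, 64.5, 0, 0, 0, 130], [7.3, 0, 64.5, 0, 0, 0, 130], [7.3, 0, 64.5, 0, 0, 0, 130]],
  ],
)

```text
time: 12.42
tcp_pos: [532.3, -182.4, 353.3]
ee_rot: [[-0.998, -0.066, 0.001], [-0.066, 0.998, -0.001], [-0.001, -0.001, -1.0]]
contact_force: [0.5, -0.9, 0.1]
opening: 0.534
grip_force: 0.0
```

Call:
step_arm(
  steps=[
    [[0, 0, 0, 0, 0, 0, 200], [0, 0, 0, 0, 0, 0, 255], [0, 0, 0, 0, 0, 0, 255], [0, 0, 0, 0, 0, 0, 255], [0, 0, 0, 0, 0, 0, 255]],
  ],
)

```text
time: 13.05
tcp_pos: [532.1, -182.3, 353.0]
ee_rot: [[-0.998, -0.066, 0.0], [-0.066, 0.998, -0.0], [-0.0, -0.0, -1.0]]
contact_force: [0.1, -0.2, 0.6]
opening: 0.11
grip_force: 30.0
```

Call:
step_arm(
  steps=[
    [[1, 0, 0, 0, 0, 0, 255], [2, 0, 0, 0, 0, 0, 255], [2, 0, 0, 0, 0, 0, 255], [2, 0, 0, 0, 0, 0, 255]],
  ],
)

```text
time: 13.55
tcp_pos: [530.2, -182.4, 353.0]
ee_rot: [[-0.998, -0.066, 0.0], [-0.066, 0.998, -0.0], [-0.0, -0.0, -1.0]]
contact_force: [1.9, 1.1, 0.5]
opening: 0.111
grip_force: 30.0
```

Call:
step_arm(
  steps=[
    [[0, 0, 2, 0, 0, 0, 255], [0, 0, 4, 0, 0, 0, 255], [0, 0, 6, 0, 0, 0, 255], [0, 0, 8, 0, 0, 0, 255], [0, 0, 8, 0, 0, 0, 255]],
  ],
)

```text
time: 14.18
tcp_pos: [530.1, -182.4, 346.3]
ee_rot: [[-0.998, -0.066, 0.001], [-0.066, 0.998, -0.001], [-0.001, -0.001, -1.0]]
contact_force: [-1.1, 1.2, 9.9]
opening: 0.111
grip_force: 30.0
```

Call:
step_arm(
  steps=[
    [[0, 0, 2, 0, 0, 0, 255], [0, 0, 4, 0, 0, 0, 255], [0, 0, 6, 0, 0, 0, 255], [0, 0, 8, 0, 0, 0, 255], [0, 0, 8, 0, 0, 0, 255]],
  ],
)

```text
time: 14.8
tcp_pos: [530.2, -182.3, 339.0]
ee_rot: [[-0.998, -0.066, 0.002], [-0.066, 0.998, -0.001], [-0.001, -0.001, -1.0]]
contact_force: [-1.3, 2.5, 12.6]
opening: 0.11
grip_force: 30.0
```

Call:
step_arm(
  steps=[
    [[0, 0, 1, 0, 0, 0, 255], [0, 0, 2, 0, 0, 0, 255], [0, 0, 2, 0, 0, 0, 255]],
  ],
)

```text
time: 15.18
tcp_pos: [530.2, -182.3, 337.2]
ee_rot: [[-0.998, -0.066, 0.002], [-0.066, 0.998, -0.001], [-0.002, -0.001, -1.0]]
contact_force: [-1.8, 2.6, 13.3]
opening: 0.111
grip_force: 30.0
```

Call:
step_arm(
  steps=[
    [[0, 0, 1, 0, 0, 0, 255], [0, 0, 1.5, 0, 0, 0, 255], [0, 0, 1.5, 0, 0, 0, 255]],
  ],
)

```text
time: 15.55
tcp_pos: [530.3, -182.3, 335.9]
ee_rot: [[-0.998, -0.066, 0.002], [-0.066, 0.998, -0.001], [-0.002, -0.001, -1.0]]
contact_force: [-2.1, 2.5, 14.3]
opening: 0.112
grip_force: 30.0
```

Call:
step_arm(
  steps=[
    [[0, 0, 0.5, 0, 0, 0, 255], [0, 0, 1, 0, 0, 0, 255], [0, 0, 1, 0, 0, 0, 255]],
  ],
)

```text
time: 15.92
tcp_pos: [530.3, -182.3, 335.0]
ee_rot: [[-0.998, -0.066, 0.002], [-0.066, 0.998, -0.001], [-0.002, -0.001, -1.0]]
contact_force: [-2.2, 2.5, 15.9]
opening: 0.11
grip_force: 30.0
```

Call:
step_arm(
  steps=[
    [[0, 0, 0.4, 0, 0, 0, 255], [0, 0, 0.8, 0, 0, 0, 255], [0, 0, 0.8, 0, 0, 0, 255]],
  ],
)

```text
time: 16.3
tcp_pos: [530.6, -182.2, 334.7]
ee_rot: [[-0.998, -0.066, 0.003], [-0.066, 0.998, -0.001], [-0.003, -0.001, -1.0]]
contact_force: [-0.9, 4.2, 18.6]
opening: 0.111
grip_force: 30.0
```

Bottomed, with force above the spring load. Now slide the bar.

Call:
step_arm(
  steps=[
    [[-2, 0, 0, 0, 0, 0, 255], [-4, 0, 0, 0, 0, 0, 255], [-6, 0, 0, 0, 0, 0, 255], [-8, 0, 0, 0, 0, 0, 255], [-8, 0, 0, 0, 0, 0, 255]],
  ],
)

```text
time: 16.92
tcp_pos: [538.7, -181.7, 334.7]
ee_rot: [[-0.998, -0.066, 0.004], [-0.066, 0.998, -0.001], [-0.004, -0.001, -1.0]]
contact_force: [-2.1, 3.7, 17.8]
opening: 0.114
grip_force: 30.0
```

Call:
step_arm(
  steps=[
    [[-2, 0, 0, 0, 0, 0, 255], [-4, 0, 0, 0, 0, 0, 255], [-6, 0, 0, 0, 0, 0, 255], [-7, 0, 0, 0, 0, 0, 255], [-7, 0, 0, 0, 0, 0, 255]],
  ],
)

```text
time: 17.55
tcp_pos: [545.1, -181.3, 334.7]
ee_rot: [[-0.998, -0.066, 0.002], [-0.066, 0.998, -0.001], [-0.002, -0.001, -1.0]]
contact_force: [-3.0, 2.8, 17.7]
opening: 0.113
grip_force: 30.0
```

Call:
step_arm(
  steps=[
    [[-0.5, 0, 0, 0, 0, 0, 255], [-1, 0, 0, 0, 0, 0, 255], [-1, 0, 0, 0, 0, 0, 255]],
  ],
)

```text
time: 17.92
tcp_pos: [545.5, -181.3, 334.7]
ee_rot: [[-0.998, -0.066, -0.0], [-0.066, 0.998, -0.001], [0.001, -0.001, -1.0]]
contact_force: [-5.4, 2.1, 19.3]
opening: 0.109
grip_force: 30.0
```

Fully out on its stop. I'll ease off, release, rise and check.

Call:
step_arm(
  steps=[
    [[0.5, 0, -0.7, 0, 0, 0, 255], [0.5, 0, -1.5, 0, 0, 0, 255], [0.5, 0, -2.5, 0, 0, 0, 255], [0.5, 0, -2.5, 0, 0, 0, 255]],
  ],
)

```text
time: 18.42
tcp_pos: [545.3, -181.4, 336.4]
ee_rot: [[-0.998, -0.066, 0.0], [-0.066, 0.998, -0.001], [-0.0, -0.001, -1.0]]
contact_force: [-2.4, 2.1, 13.3]
opening: 0.112
grip_force: 30.0
```

Call:
step_arm(
  steps=[
    [[0, 0, 0, 0, 0, 0, 200], [0, 0, 0, 0, 0, 0, 180], [0, 0, 0, 0, 0, 0, 160], [0, 0, 0, 0, 0, 0, 130], [0, 0, 0, 0, 0, 0, 130]],
  ],
)

```text
time: 19.05
tcp_pos: [545.5, -181.4, 333.8]
ee_rot: [[-0.998, -0.066, -0.0], [-0.066, 0.998, 0.0], [0.0, 0.0, -1.0]]
contact_force: [-0.0, 0.3, -0.7]
opening: 0.468
grip_force: 0.0
```

Call:
step_arm(
  steps=[
    [[0, 0, -10, 0, 0, 0, 130], [0, 0, -30, 0, 0, 0, 130], [0, 0, -60, 0, 0, 0, 100], [0, 0, -80, 0, 0, 0, 50], [0, 0, -80, 0, 0, 0, 0], [0, 0, -80, 0, 0, 0, 0], [0, 0, -80, 0, 0, 0, 0]],
  ],
)

```text
time: 19.92
tcp_pos: [545.2, -181.2, 412.9]
ee_rot: [[-0.998, -0.066, -0.002], [-0.066, 0.998, 0.001], [0.002, 0.001, -1.0]]
contact_force: [0.7, -0.0, 0.4]
opening: 0.953
grip_force: 0.0
```

```bash
python3 - <<'E'
from h import *
delta(538.7,-181.4,328,93.7)
p,d,c=cap('wrist');X=wcloud(d,c);x,y,z=X[...,0],X[...,1],X[...,2]
C=np.array([539.3,-181.7]);r=np.hypot(x-C[0],y-C[1])
def rep(nm,lo,hi,R,extra=True):
    m=(d>0)&(z>lo)&(z<hi)&(r<R)&extra; Q=X[m][:,:2].astype(np.float32)
    if len(Q)<5: print(nm,len(Q));return
    e=cv2.minEnclosingCircle(Q); print(nm,len(Q),'z',np.median(z[m]).round(1),'enc',np.round(e[0],1),round(e[1],1),'rect',[np.round(t,1) for t in cv2.minAreaRect(Q)])
rep('flange',110,123,95);rep('collar',142,145.4,40);rep('fin',160,190,30)
rep('knob',145.5,149.5,30);rep('bar',149.6,153,28);rep('bridge',153.8,158,45,x>C[0]+22)
m=(d>0)&(r>72)&(r<87)&(z>105)&(z<130);A=np.c_[x[m],y[m],np.ones(m.sum())];k=np.linalg.lstsq(A,z[m],rcond=None)[0];print('tilt',k)
E
```

```text
t 19.93 tcp [ 545.2 -181.2  412.9] F [ 0.7 -0.   0.4] open 0.953 yaw 93.76 shift [ 6.3  0.1 85. ] turn [ 0.07 -0.11  0.06]
flange 7669 z 120.8 enc [ 538.8 -181.4] 88.0 rect [array([ 539. , -181.2]), array([174. , 174.4]), np.float64(49.1)]
collar 1936 z 144.1 enc [ 539.2 -181.2] 35.0 rect [array([ 537.5, -180.9]), array([65.4, 68.7]), np.float64(3.6)]
fin 297 z 166.1 enc [ 544.9 -180.9] 10.3 rect [array([ 544.8, -180.9]), array([20.1,  9.9]), np.float64(3.6)]
knob 1348 z 148.0 enc [ 539.8 -180.5] 29.8 rect [array([ 539.4, -183.1]), array([55.6, 47.5]), np.float64(2.5)]
bar 413 z 151.6 enc [ 542.8 -181.6] 24.5 rect [array([ 542.8, -183.7]), array([48.4, 31.3]), np.float64(2.2)]
bridge 264 z 155.7 enc [ 570.5 -179.6] 14.1 rect [array([ 570. , -179.7]), array([ 8.5, 27.5]), np.float64(2.3)]
tilt [1.71853342e-03 1.66897873e-03 1.19769325e+02]
```

```bash
python3 -c "
from station import bot
print(bot.close_job())"
```

```text
the job is handed in; nothing more can be done
None
```

The salad spinner is closed and the job is handed in at about 20 s. The last wrist-camera measurement shows the lid home and level on the bowl, the knob held about 16 mm down by itself and the lock bar about 15.7 mm out under the bridge; hand-in returned no verdict.

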